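Lay out the dismantled recorder on its silhouette pads

ROBOT

A 6-joint arm with a two-finger parallel gripper is mounted at the origin on the work surface. World frame = base frame: x ahead of the robot, y to its left, z up, the work surface at z = 0. Lengths are in m, angles in rad, forces in N, time in s.
With the tool pointing down it reaches from about 0.325 to 0.775 m from the base axis. Payload 9.3 kg.
Tool frame: the origin (TCP) lies at the very end of the fingers, on their centre line; the grasp point (between the pads) lies 19 mm behind it; z points along the fingers, y is the direction in which the jaws open and shut (so a half turn about z gives the same grasp; the last joint's range is limited). The gripper opens to 85 mm and grips with 20 to 120 N. Pads are 22 mm wide; open, the fingers measure 114 mm over their backs; the gripper's body (76 mm by 85 mm) begins 54 mm behind the grasp point. The pads swing forward as they close: fully open they stand 13 mm farther back than shut.
Start: joints at [-1.379, 0.259, 0.021, 1.334, 0, 1.418], TCP at [0.186, -0.518, 0.231] pointing down, gripper open.
Joint ranges: [-3.04, 3.04], [-0.91, 1.82], [-1.04, 1.36], [-1.92, 1.95], [-1.52, 1.45], [-3.14, 3.14]. Speed limits (rad/s): [2.22, 2.22, 2.79, 3.14, 3.14, 3.14].

INTERFACE

Orientations are given as a unit quaternion [w, x, y, z].
In Python, from cell import sensors, eyes, order gives the robot as it stands.
- The arm moves only by the shell command python3 -m jog 'ROWS' [FORCE]. ROWS is JSON, a list of rows, each a list of 3 entries, a list of its own where there are three numbers: the shift along the tool's x, y, z in units of 25 mm (1.0 is 25 mm), then the turn, a rotation vector about the tool's x, y, z in units of 8 degrees (1.0 is 8 degrees), then the gripper command: -1 is shut, 1 is fully open, values between are in proportion. In form: [[[x, y, z], [wx, wy, wz], grip], ...]. A call has 1 to 5 rows; each row shifts and turns the commanded pose from where the row before left it, along the tool's axes as they then stand; what a row does not reach is not made up. A row lasts 1/10 s, in which the tool goes at most 50 mm and 8.59 degrees, less where a joint would pass 70% of its speed; a pose out of reach is approached as far as the arm can. A call with a number of a shift or a turn outside -1 to 1 is refused whole. A call with a gripper value outside its range is refused whole. The fingers move at their own pace and stop on an object; FORCE is the grip in N (left out, the last holds). Time passes only in rows, so rows that do not move let the fingers close. It gives the time, the measured TCP pose, the force and the opening at its end, in the units of the state.
- sensors.sense(): the state, without advancing time (a new reading comes with each control period).
- eyes.camera(name): name is "scene" or "top" or "wrist"; returns a dict with "pixels" (480x640x3 uint8, red, green, blue), "fx", "fy", "cx", "cy" (pixels), "dist_coeffs" ([k1, k2, p1, p2, k3] as OpenCV has them; the pictures are not rectified), "R" (3x3) and "t" (3): a world point X has camera coordinates R X + t. Camera axes: x right, y down, z forward; pixel columns grow to the right and rows downward; lengths in m; the calibration is good to about 2 mm. A picture is of the moment at which its call begins. There is no depth.
- order.finish_job(): hands the job in, once; it reports no verdict.
The state is a dict: "t": time; "joint_positions": joint angles; "joint_vel": joint speeds; "effort": joint torques, N m; "tool_pos": TCP position; "ee_rot": TCP orientation; "ft_force": force on the tool from outside, world axes, zero at the start; "ft_torque": the same for the moment, N m; "width": finger opening in m.
Only numpy, scipy, OpenCV 4.12 (cv2) and the standard library are available. Lean on these libraries where they do the work, as an engineer would, in place of code of your own. Each camera call takes 0.05 s, during which the arm holds its last target. There are 200 camera calls.

TASK

The four loose parts of the dismantled flight recorder have to be laid out for inspection: the banded orange memory capsule, the upright silver locator beacon, the green circuit board in its metal tray and the yellow carrying handle. Carry each one to the blue pad whose black silhouette matches its footprint and set it down the way up it was found, centred on the silhouette and lined up with it (either way round). Do not drop any part, and let go of everything at the end.

Things in the scene. Friction and masses are not known exactly. Their poses are not given: they have to be found in the camera images.
- memory: Orange drum, 56 mm diameter, 55 mm high, with two white bands and a dark top disc with four screw heads; 0.25 to 0.5 kg. Stands upright on the sheet. Origin: centre of its underside; z up. Grip it across its diameter from above. (Low clutter up to 25 mm high lies between the listed things: carry parts above it.)
- beacon: Silver aluminium cylinder standing upright, 33 mm diameter, 90 mm tall, red band near the foot, small brass contact on top; 0.13 to 0.27 kg. Origin: centre of its underside; z up. Grip it across its diameter from above, in the upper half.
- board: Flat block: aluminium tray 50 (x) x 90 (y) x 22 mm with a green circuit board with black chips on top, 25 mm high over all; 0.11 to 0.23 kg. Origin: centre of its underside; z up. Long side along its y; grip across x. Looks the same turned by half a turn.
- handle: Yellow U-shaped carrying handle standing on two flat feet: a bar 14 (x) x 110 (y) x 14 mm, its underside 30 mm and its top 44 mm above the sheet, open beneath between two 14 mm posts centred 48 mm either side of the middle; feet 32 (x) x 22 (y) x 6 mm centred 44 mm either side of the middle; 0.1 to 0.2 kg. Origin: centre of its underside; z up. Bar along its y; grip the middle of the bar across x. Same turned by half a turn.
- pad_memory: Fixed blue foam pad, 84 (x) x 136 (y) x 6 mm thick, lying on the bench sheet; all four pads are alike but for the black silhouette printed on top. Origin: centre of its underside, on the sheet; top face 6 mm above it; z up. Silhouette centred on the pad: large disc, 64 mm diameter, for the orange drum.
- pad_beacon: Fixed blue foam pad, 84 (x) x 136 (y) x 6 mm thick, lying on the bench sheet; all four pads are alike but for the black silhouette printed on top. Origin: centre of its underside, on the sheet; top face 6 mm above it; z up. Silhouette centred on the pad: small disc, 40 mm diameter, for the upright silver beacon.
- pad_board: Fixed blue foam pad, 84 (x) x 136 (y) x 6 mm thick, lying on the bench sheet; all four pads are alike but for the black silhouette printed on top. Origin: centre of its underside, on the sheet; top face 6 mm above it; z up. Silhouette centred on the pad: plain rectangle 58 (x) x 98 (y) mm, for the circuit board, its long side along the pad's y.
- pad_handle: Fixed blue foam pad, 84 (x) x 136 (y) x 6 mm thick, lying on the bench sheet; all four pads are alike but for the black silhouette printed on top. Origin: centre of its underside, on the sheet; top face 6 mm above it; z up. Silhouette centred on the pad: dumbbell: a narrow bar 22 (x) x 118 (y) mm with a 40 (x) x 30 (y) mm block at each end, for the yellow handle, its bar along the pad's y.
Mind the look-alikes: they are no part of the job. What is shaped like the beacon but brown is not meant.

How it is judged:
At the end, for the whole second after the job is handed in: Each of the four parts rests on its own pad, upright within 0.12 rad, its centre within 12 mm of the silhouette's centre horizontally; board and handle are lined up with their silhouettes within 0.2 rad (either way round); all are released and at rest (horizontal distance between memory and pad_memory below 0.012 m and z of memory in the frame of pad_memory between 0.003 and 0.01 m and angle between each of memory, beacon, board, handle's own z axis and vertical below 0.12 rad and linear speed of each of memory, beacon, board, handle below 0.02 m/s and angular speed of each of memory, beacon, board, handle below 0.2 rad/s and horizontal distance between beacon and pad_beacon below 0.012 m and z of beacon in the frame of pad_beacon between 0.003 and 0.01 m and horizontal distance between board and pad_board below 0.012 m and z of board in the frame of pad_board between 0.003 and 0.01 m and angle between the y axis of board and the y axis of pad_board, either way round below 0.2 rad and horizontal distance between handle and pad_handle below 0.012 m and z of handle in the frame of pad_handle between 0.003 and 0.01 m and angle between the y axis of handle and the y axis of pad_handle, either way round below 0.2 rad); the robot touches nothing.
It fails at once if the memory is dropped or thrown: not in the fingers and moving faster than 0.7 m/s (a fall of about 25 mm) (contact force between the fingers and memory below 0.01 N and linear speed of memory above 0.7 m/s).
It fails at once if the beacon is dropped or thrown: not in the fingers and moving faster than 0.7 m/s (a fall of about 25 mm) (contact force between the fingers and beacon below 0.01 N and linear speed of beacon above 0.7 m/s).
It fails at once if the board is dropped or thrown: not in the fingers and moving faster than 0.7 m/s (a fall of about 25 mm) (contact force between the fingers and board below 0.01 N and linear speed of board above 0.7 m/s).
It fails at once if the handle is dropped or thrown: not in the fingers and moving faster than 0.7 m/s (a fall of about 25 mm) (contact force between the fingers and handle below 0.01 N and linear speed of handle above 0.7 m/s).
It also fails if it takes over 115 s, if anything falls off the work surface, if the arm or the gripper's body presses on something with over 40 N, if the wrist force passes 120 N, or if a joint passes its speed limit or range.

## Working session

There is one attempt and no reset: what is moved stays moved. The work goes in short steps, Python scripts to look and compute and a shell command to move; the robot and the scene stay as the last step left them, time stands still between calls to the robot, and variables do not carry over. Pictures are saved under pics/ and viewed, about 12 in all and at most 16, crops included, and the job is handed in when it is done.

```bash
ls; mkdir -p pics
python3 - <<'E'
from cell import sensors, eyes
import cv2
print(sensors.sense())
for n in ("top","scene"):
    c=eyes.camera(n); cv2.imwrite(f"pics/{n}0.png",c["pixels"][:,:,::-1])
    print(n,{k:v for k,v in c.items() if k!="pixels"})
E
```

```text
pics
{'t': 0.0, 'joint_positions': array([-1.37862156e+00,  2.59194125e-01,  2.07459844e-02,  1.33372338e+00,
        1.35867152e-05,  1.41820382e+00]), 'joint_vel': array([-0.00056519, -0.00061739, -0.00074129, -0.00046377, -0.0004954 ,
       -0.00040526]), 'effort': array([-2.76453775e-04, -5.55644667e+01,  3.44522917e+01,  1.36045509e-02,
       -1.80616425e-04,  7.95593394e-06]), 'tool_pos': array([ 0.18583379, -0.51733966,  0.23065892]), 'ee_rot': array([-6.87598978e-04,  9.85178466e-01,  1.71531098e-01, -6.81545209e-06]), 'ft_force': array([0.62991171, 0.0759449 , 0.56577375]), 'ft_torque': array([-0.04499901, -0.01746947, -0.01131882]), 'width': 0.08510767305709645}
top {'fx': 434.91699126788393, 'fy': 434.91699126788393, 'cx': 317.00205143435653, 'cy': 244.25894795563153, 'dist_coeffs': array([0.00583494, 0.        , 0.        , 0.        , 0.        ]), 'R': array([[ 0.01077308, -0.9998894 ,  0.01025354],
       [-0.99514379, -0.01172415, -0.09773114],
       [ 0.09784054, -0.00915089, -0.99516003]]), 't': array([-0.03334888,  0.50714917,  0.99156728])}
scene {'fx': 510.510362645822, 'fy': 510.510362645822, 'cx': 320.62842966568877, 'cy': 239.31291666741666, 'dist_coeffs': array([-0.12291914,  0.        ,  0.        ,  0.        ,  0.        ]), 'R': array([[ 0.09227912,  0.99554796,  0.01920491],
       [ 0.58185175, -0.03826115, -0.81239438],
       [-0.80804276,  0.08614145, -0.58279203]]), 't': array([-0.01749206, -0.27775045,  1.68676974])}
```

View pics/top0.png

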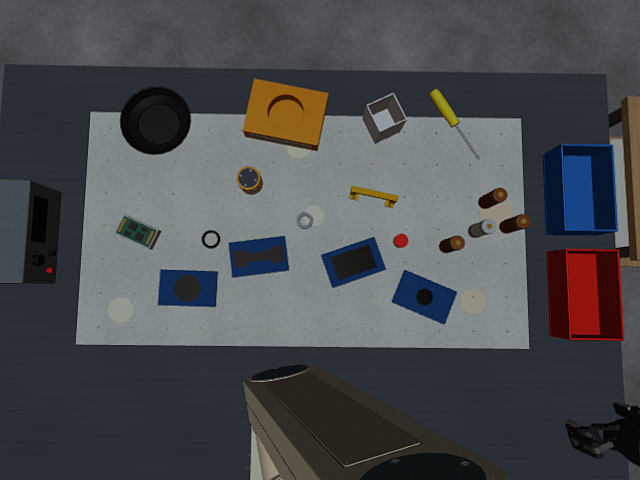

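View pics/scene0.png

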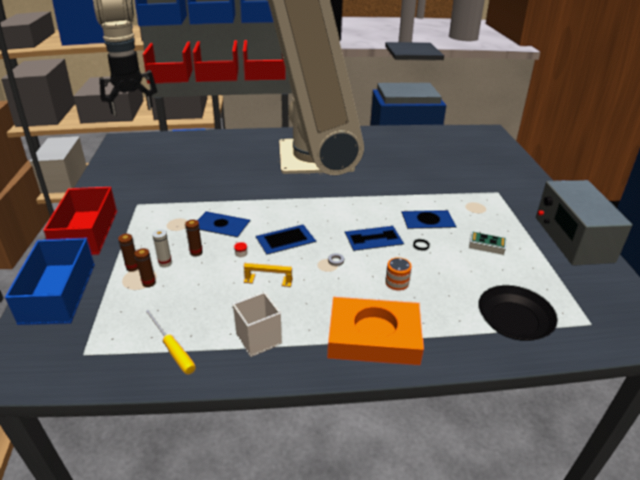

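The top view shows the memory at (249,180), the silver beacon at (481,229) among three brown decoys, the board at (138,231) and the handle at (374,195). The pads are memory (188,288), handle (259,256), board (353,262) and beacon (425,297).

```bash
cat > h.py <<'E'
import numpy as np, cv2
from cell import sensors, eyes
def ray(c,px,z):
    px=np.atleast_2d(np.asarray(px,float)).reshape(-1,1,2)
    K=np.array([[c["fx"],0,c["cx"]],[0,c["fy"],c["cy"]],[0,0,1]])
    u=cv2.undistortPoints(px,K,c["dist_coeffs"]).reshape(-1,2)
    d=np.c_[u,np.ones(len(u))]@c["R"]; o=-c["R"].T@c["t"]
    return o+d*((z-o[2])/d[:,2])[:,None]
def proj(c,X):
    K=np.array([[c["fx"],0,c["cx"]],[0,c["fy"],c["cy"]],[0,0,1]])
    return cv2.projectPoints(np.atleast_2d(np.asarray(X,float)),cv2.Rodrigues(c["R"])[0],c["t"],K,c["dist_coeffs"])[0].reshape(-1,2)
def blobs(mask,amin,amax=1e9):
    cs,_=cv2.findContours(mask.astype(np.uint8),cv2.RETR_EXTERNAL,cv2.CHAIN_APPROX_NONE)
    return [k for k in cs if amin<=cv2.contourArea(k)<=amax]
def rect(c,k,z):
    "min-area rectangle in world: centre, sizes (long, short) and angle of long axis, deg"
    P=ray(c,k.reshape(-1,2),z)[:,:2].astype(np.float32)*1000
    (m,(w,h),a)=cv2.minAreaRect(P)
    if w<h: w,h,a=h,w,a+90
    return np.round([*m,w,h,(a+90)%180-90],1)
E
python3 - <<'E'
from h import *
c=eyes.camera("top"); im=c["pixels"]; H=cv2.cvtColor(im,cv2.COLOR_RGB2HSV); h,s,v=[H[...,i].astype(int) for i in range(3)]
box=np.zeros(h.shape,bool); box[112:350,80:528]=1
for k in blobs((h>100)&(h<130)&(s>120)&(v>50)&box,300): print("pad",k.reshape(-1,2).mean(0).round(),rect(c,k,.006))
print("board")
for k in blobs((h>40)&(h<90)&(s>80)&box,60): print(k.reshape(-1,2).mean(0).round(),rect(c,k,.025))
print("yellow/orange z.044, .055")
for k in blobs((h>8)&(h<32)&(s>130)&(v>110)&box,30): print(k.reshape(-1,2).mean(0).round(),cv2.contourArea(k),rect(c,k,.044),rect(c,k,.055))
m=(h>8)&(h<32)
def crop(x,y,w,hh,n):
    cv2.imwrite(f"pics/{n}",cv2.resize(im[y:y+hh,x:x+w,::-1],None,fx=6,fy=6,interpolation=cv2.INTER_CUBIC))
a=cv2.resize(im[180:255,435:535,::-1],None,fx=5.5,fy=5.5,interpolation=cv2.INTER_CUBIC)
b=np.hstack([cv2.resize(im[160:200,230:270,::-1],None,fx=6,fy=6),cv2.resize(im[175:215,345:403,::-1],None,fx=6,fy=6)])
b=cv2.copyMakeBorder(b,0,0,0,0,0)
W=max(a.shape[1],b.shape[1]); pad=lambda q:cv2.copyMakeBorder(q,0,0,0,W-q.shape[1],cv2.BORDER_CONSTANT)
o=np.vstack([pad(a[:360]),pad(b)]); print(o.shape); cv2.imwrite("pics/crop1.png",o)
E
```

```text
pad [424. 297.] [ 388.6 -281.4  133.2   81.5   67.6]
pad [187. 288.] [403.4 275.3 133.5  81.9  88.7]
pad [353. 262.] [ 468.9 -113.8  133.1   81.5  -70.2]
pad [258. 256.] [479.4 111.4 133.2  81.6 -82. ]
board
[139. 233.] [533.3 395.   82.4  41.7  66.3]
yellow/orange z.044, .055
[374. 193.] 208.0 [ 626.7 -158.9  107.5   13.1   78.4] [ 624.3 -157.4  106.3   12.9   78.4]
[248. 178.] 397.0 [658.5 134.6  52.3  51.1   1.3] [655.8 132.9  51.7  50.5   1.3]
[451. 117.] 112.0 [ 813.1 -340.6   41.    22.    34.7] [ 808.6 -337.    40.6   21.8   34.7]
[285. 124.] 1922.0 [796.2  55.3 179.8  81.8  79.4] [791.9  54.5 177.8  80.9  79.4]
(600, 588, 3)
```

View pics/crop1.png

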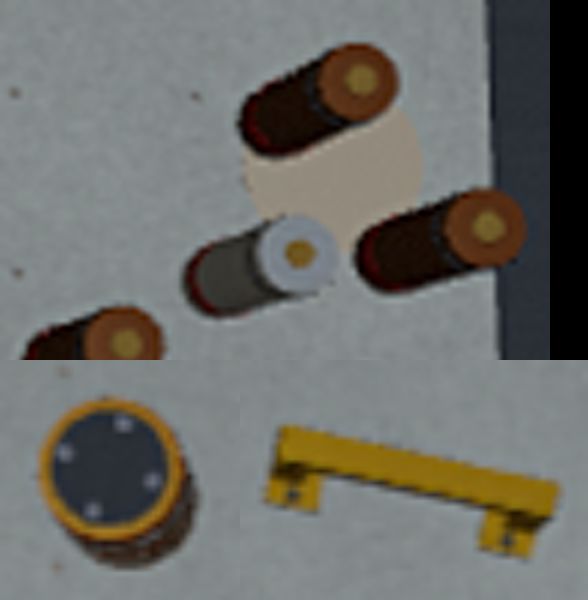

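```bash
cat >> h.py <<'E'
def yaw(s=None):
    w,x,y,z=(s or sensors.sense())["ee_rot"]; return np.degrees(2*np.arctan2(y,x))
def go(x,y,z,th):
    "mm/deg target: prints the turn rows (tool z), then total shift in units after the turn"
    s=sensors.sense(); p=s["tool_pos"]*1000; t0=yaw(s); best=None
    turn=-((th-t0+90)%180-90)                      # tool z is down
    for t in (turn,turn-180*np.sign(turn)):
        a=t0-t; j6=(np.degrees(np.arctan2(y,x))-a+180+180)%360-180
        r=np.radians(a); d=np.array([x,y,z])-p
        u=np.array([d@[np.cos(r),np.sin(r),0], d@[np.sin(r),-np.cos(r),0], -d[2]])/25
        print(f"yaw {t0:.1f}->{a%360:.1f} turn {t/8:.2f}u, j6 end {j6:.0f}, shift u {u.round(2)} dxyz {d.round(1)}  t={s['t']:.1f}")
E
python3 - <<'E'
from h import *
c=eyes.camera("top"); im=c["pixels"]; H=cv2.cvtColor(im,cv2.COLOR_RGB2HSV); h,s,v=[H[...,i].astype(int) for i in range(3)]
sc=eyes.camera("scene")
f=lambda q,x0,y0,k:((q[0]+.5)/k-.5+x0,(q[1]+.5)/k-.5+y0)
B={}
for n,q in dict(beacon=(299,252),A=(358,82),B=(486,229),C=(124,345)).items():
    B[n]=ray(c,f(q,435,180,5.5),.09)[0]*1000; print(n,B[n].round(1),"rel",(B[n]-B['beacon'])[:2].round(1),"scene px",proj(sc,B[n]/1000).round(1))
m=ray(c,f((111,110),230,160,6),.055)[0]; print("mem",m.round(4),proj(sc,m).round(1))
# silhouettes: dark inside pads
dark=(v<55)&(s<140)
for n,(x,y) in dict(memory=(187,288),handle=(258,256),board=(353,262),beacon=(424,297)).items():
    w=np.zeros(h.shape,bool); w[y-24:y+25,x-28:x+29]=1
    pk=max(blobs((h>100)&(h<130)&(s>120)&(v>50)&w,300),key=cv2.contourArea)
    mm=np.zeros(h.shape,np.uint8); cv2.drawContours(mm,[pk],-1,1,-1); mm=cv2.erode(mm,np.ones((3,3)))
    k=max(blobs((mm>0)&(s<140),20),key=cv2.contourArea); print(n,rect(c,k,.006))
g=(s>45)|(v<75)
w=np.zeros(h.shape,bool); w[205:260,105:170]=1
for k in blobs(((h>40)&(h<90)&(s>80)&w),60): print("board px corners",cv2.boxPoints(cv2.minAreaRect(k)).round(1).tolist())
a=cv2.resize(im[205:260,105:170,::-1],None,fx=6,fy=6,interpolation=cv2.INTER_CUBIC)
sp=sc["pixels"][225:295,105:215,::-1]; b=cv2.resize(sp,None,fx=3.5,fy=3.5,interpolation=cv2.INTER_CUBIC)
b=cv2.copyMakeBorder(b,0,a.shape[0]-b.shape[0],0,0,cv2.BORDER_CONSTANT); cv2.imwrite("pics/crop2.png",np.hstack([a,b]))
E
```

```text
beacon [ 547.3 -405.5   90. ] rel [0. 0.] scene px [[159.9 231.9]]
A [ 616.8 -431.3   90. ] rel [ 69.5 -25.8] scene px [[143.  250.5]]
B [ 557.5 -480.9   90. ] rel [ 10.2 -75.4] scene px [[126.3 235.8]]
C [ 509.  -334.5   90. ] rel [-38.3  71. ] scene px [[192.7 221.5]]
mem [0.6559 0.1327 0.055 ] [[399.5 263.5]]
memory [402.6 276.5  61.1  60.9   2.1]
handle [479.6 111.4 118.5  40.1 -82.2]
board [ 468.7 -113.6   96.8   57.1  -70. ]
beacon [ 388.6 -282.6   35.7   35.1  -89.4]
board px corners [[116.5, 232.1999969482422], [123.9000015258789, 215.8000030517578], [155.8000030517578, 230.3000030517578], [148.3000030517578, 246.6999969482422]]
```

View pics/crop2.png

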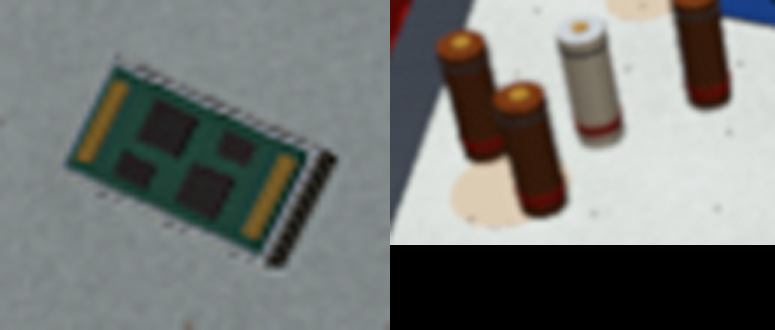

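The scene crop shows the silver beacon's top at about (159.9,233.6) px. The top-view fix projects to (159.9,231.9), so the two views agree. Jaw axis at about 38° clears all three decoys.

```bash
python3 -c "
from h import *
go(547,-405,150,128)"
```

```text
yaw 19.8->308.0 turn 8.97u, j6 end -165, shift u [  5.35 -14.15   3.24] dxyz [361.1 112.5 -81. ]  t=0.2
yaw 19.8->128.0 turn -13.53u, j6 end 15, shift u [-5.35 14.15  3.24] dxyz [361.1 112.5 -81. ]  t=0.2
```

```bash
T='[[0,0,0],[0,0,-0.966],1]'
python3 -m jog '[[[0,0,0],[0,0,-1],1],[[0,0,0],[0,0,-1],1],[[0,0,0],[0,0,-1],1],[[0,0,0],[0,0,-1],1],[[0,0,0],[0,0,-1],1]]' 40
python3 -m jog '[[[0,0,0],[0,0,-1],1],[[0,0,0],[0,0,-1],1],[[0,0,0],[0,0,-1],1],[[0,0,0],[0,0,-1],1],[[0,0,0],[0,0,-1],1]]'
python3 -m jog '[[[0,0,0],[0,0,-1],1],[[0,0,0],[0,0,-1],1],[[0,0,0],[0,0,-1],1],[[0,0,0],[0,0,-0.5],1]]'
for i in 1; do
python3 -m jog '[[[-0.35,0.94,0.1],[0,0,0],1],[[-0.35,0.94,0.1],[0,0,0],1],[[-0.35,0.94,0.1],[0,0,0],1],[[-0.35,0.94,0.1],[0,0,0],1],[[-0.35,0.94,0.1],[0,0,0],1]]'
python3 -m jog '[[[-0.35,0.94,0.1],[0,0,0],1],[[-0.35,0.94,0.1],[0,0,0],1],[[-0.35,0.94,0.1],[0,0,0],1],[[-0.35,0.94,0.1],[0,0,0],1],[[-0.35,0.94,0.1],[0,0,0],1]]'
done
python3 -c "
from h import *
go(547,-405,150,128); c=eyes.camera('wrist'); cv2.imwrite('pics/w1.png',c['pixels'][:,:,::-1]); print(proj(c,[[.5473,-.4055,.09],[.5473,-.4055,0]]))"
```

```text
t: 0.75
tool_pos: [0.1859, -0.5176, 0.2311]
ee_rot: [-0.0, 0.866, 0.501, 0.0]
ft_force: [1.1, -0.4, -0.7]
width: 0.0852
t: 1.25
tool_pos: [0.1859, -0.5176, 0.2312]
ee_rot: [-0.0, 0.642, 0.767, 0.0]
ft_force: [-0.3, -0.2, 0.8]
width: 0.0856
t: 1.65
tool_pos: [0.1859, -0.5176, 0.2311]
ee_rot: [-0.0, 0.438, 0.899, 0.0]
ft_force: [0.1, -0.2, 0.2]
width: 0.0848
t: 2.15
tool_pos: [0.3065, -0.4799, 0.2186]
ee_rot: [-0.0, 0.44, 0.898, 0.0]
ft_force: [0.9, 0.1, 0.2]
width: 0.0856
t: 2.65
tool_pos: [0.4262, -0.4425, 0.206]
ee_rot: [-0.0, 0.44, 0.898, 0.0]
ft_force: [0.4, -0.9, -0.7]
width: 0.0855
yaw 127.8->128.0 turn -0.03u, j6 end 15, shift u [-1.79  4.73  2.24] dxyz [120.8  37.5 -56. ]  t=2.6
yaw 127.8->308.0 turn 22.47u, j6 end -165, shift u [ 1.79 -4.73  2.24] dxyz [120.8  37.5 -56. ]  t=2.6
[[489.03935018 301.92219195]
 [448.99316727 261.52946205]]
```

View pics/w1.png

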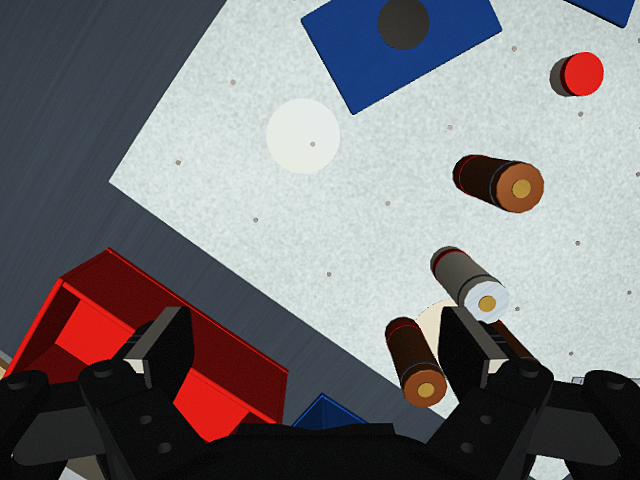

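The beacon's top disc is at (487,302) against a prediction of (489,302), so the fix is good. Moving over it and down.

```bash
python3 -m jog '[[[-0.36,0.95,0.45],[0,0,0],1],[[-0.36,0.95,0.45],[0,0,0],1],[[-0.36,0.95,0.45],[0,0,0],1],[[-0.36,0.95,0.45],[0,0,0],1],[[-0.36,0.94,0.44],[0,0,0],1]]'
python3 -m jog '[[[0,0,0],[0,0,0],1]]'
python3 -c "
from h import *
go(547,-405,45,128); c=eyes.camera('wrist'); cv2.imwrite('pics/w2.png',c['pixels'][:,:,::-1]); print(proj(c,[[.5473,-.4055,.09]]))"
```

```text
t: 3.2
tool_pos: [0.5473, -0.4056, 0.1496]
ee_rot: [-0.0, 0.44, 0.898, 0.0]
ft_force: [0.8, 0.6, 1.2]
width: 0.0854
t: 3.3
tool_pos: [0.5482, -0.4043, 0.1478]
ee_rot: [-0.001, 0.439, 0.898, 0.001]
ft_force: [-0.9, 0.5, 0.4]
width: 0.0851
yaw 127.9->128.0 turn -0.01u, j6 end 15, shift u [ 0.01 -0.06  4.11] dxyz [  -1.2   -0.7 -102.8]  t=3.3
yaw 127.9->308.0 turn 22.49u, j6 end -165, shift u [-0.01  0.06  4.11] dxyz [  -1.2   -0.7 -102.8]  t=3.3
[[312.3869845  267.95774136]]
```

View pics/w2.png

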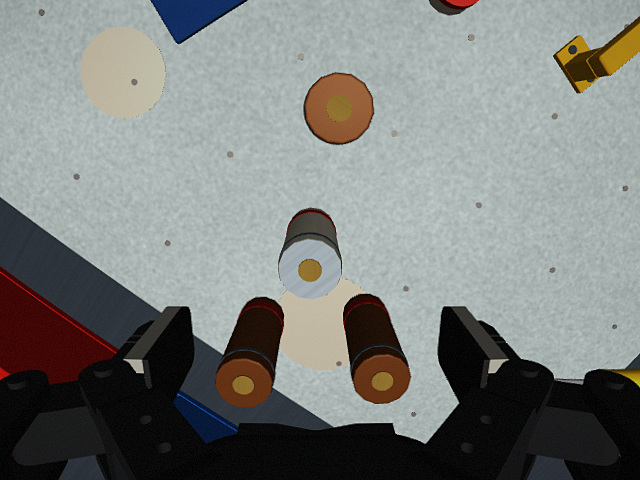

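The beacon's top is at (310,269), again on the prediction. The browns at (244,385) and (382,380) sit about 64 mm off the jaw line. Descending.

```bash
python3 -m jog '[[[0,-0.06,0.82],[0,0,0],1],[[0,0,0.82],[0,0,0],1],[[0,0,0.82],[0,0,0],1],[[0,0,0.82],[0,0,0],1],[[0,0,0.82],[0,0,0],1]]'
python3 -m jog '[[[0,0,0],[0,0,0],-1],[[0,0,0],[0,0,0],-1],[[0,0,0],[0,0,0],-1],[[0,0,0],[0,0,0],-1],[[0,0,0],[0,0,0],-1]]' 40
python3 -m jog '[[[0,0,0],[0,0,0],-1],[[0,0,0],[0,0,0],-1],[[0,0,0],[0,0,0],-1]]'
```

```text
t: 3.85
tool_pos: [0.5445, -0.4076, 0.0477]
ee_rot: [0.0, 0.441, 0.898, -0.0]
ft_force: [-0.5, -0.4, 0.0]
width: 0.0857
t: 4.35
tool_pos: [0.5458, -0.4075, 0.0494]
ee_rot: [0.001, 0.44, 0.898, -0.001]
ft_force: [-0.1, -0.1, 6.6]
width: 0.0321
t: 4.65
tool_pos: [0.5458, -0.4075, 0.0494]
ee_rot: [0.001, 0.44, 0.898, -0.001]
ft_force: [-0.5, 0.1, 6.5]
width: 0.0321
```

```bash
python3 -m jog '[[[0,0,-0.5],[0,0,0],-1],[[0,0,-1],[0,0,0],-1],[[0,0,-1],[0,0,0],-1],[[0,0,-1],[0,0,0],-1],[[0,0,-1],[0,0,0],-1]]'
python3 -c "
from h import *
go(388.6,-282,56,127.8); c=eyes.camera('wrist'); cv2.imwrite('pics/w3.png',c['pixels'][:,:,::-1])"
```

```text
t: 5.15
tool_pos: [0.5452, -0.4066, 0.1622]
ee_rot: [0.0, 0.44, 0.898, -0.0]
ft_force: [0.3, -1.1, -1.7]
width: 0.0321
yaw 127.8->127.8 turn -0.00u, j6 end 16, shift u [ 7.78 -1.9   4.25] dxyz [-156.6  124.6 -106.2]  t=5.2
yaw 127.8->307.8 turn 22.50u, j6 end -164, shift u [-7.78  1.9   4.25] dxyz [-156.6  124.6 -106.2]  t=5.2
```

View pics/w3.png

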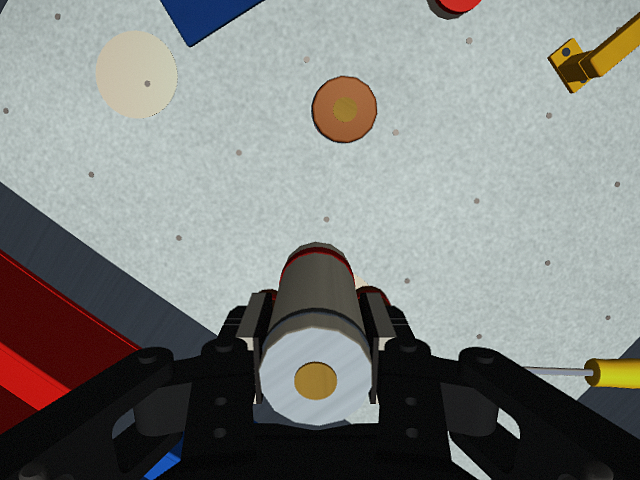

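The beacon is held upright between the pads, top at (315,375). Carrying it to its pad.

```bash
python3 -m jog '[[[0.4,-0.1,0],[0,0,0],-1],[[0.8,-0.2,0],[0,0,0],-1],[[0.9,-0.22,0],[0,0,0],-1],[[0.9,-0.22,0],[0,0,0],-1],[[0.9,-0.22,0],[0,0,0],-1]]'
python3 -m jog '[[[0.9,-0.22,0],[0,0,0],-1],[[0.9,-0.22,0],[0,0,0],-1],[[0.9,-0.22,0.5],[0,0,0],-1],[[0.7,-0.18,0.5],[0,0,0],-1],[[0.48,-0.1,0.5],[0,0,0],-1]]'
python3 -m jog '[[[0,0,0.7],[0,0,0],-1],[[0,0,0.7],[0,0,0],-1],[[0,0,0.3],[0,0,0],-1]]'
python3 -c "
from h import *
go(388.6,-282,56,127.8)"
```

```text
t: 5.7
tool_pos: [0.4659, -0.3437, 0.1607]
ee_rot: [0.0, 0.44, 0.898, 0.0]
ft_force: [-0.0, -0.2, -1.3]
width: 0.0323
t: 6.2
tool_pos: [0.3877, -0.2812, 0.1231]
ee_rot: [0.0, 0.44, 0.898, -0.0]
ft_force: [0.2, 0.5, -2.1]
width: 0.0318
t: 6.5
tool_pos: [0.3882, -0.2817, 0.0796]
ee_rot: [-0.001, 0.44, 0.898, 0.0]
ft_force: [-0.3, 0.5, -0.9]
width: 0.0319
yaw 127.8->127.8 turn -0.00u, j6 end 16, shift u [-0.02  0.    0.94] dxyz [  0.4  -0.3 -23.6]  t=6.5
yaw 127.8->307.8 turn 22.50u, j6 end -164, shift u [ 0.02 -0.    0.94] dxyz [  0.4  -0.3 -23.6]  t=6.5
```

```bash
python3 -m jog '[[[0,0,0.45],[0,0,0],-1],[[0,0,0.3],[0,0,0],-1],[[0,0,0.1],[0,0,0],-1],[[0,0,0.08],[0,0,0],-1],[[0,0,0],[0,0,0],-1]]'
```

```text
t: 7.0
tool_pos: [0.3888, -0.2823, 0.0571]
ee_rot: [0.0, 0.44, 0.898, -0.0]
ft_force: [0.3, 0.8, -1.6]
width: 0.0317
```

```bash
python3 -m jog '[[[0,0,0.04],[0,0,0],-1],[[0,0,0.04],[0,0,0],-1],[[0,0,0],[0,0,0],-1]]'
python3 -m jog '[[[0,0,0.03],[0,0,0],-1],[[0,0,0],[0,0,0],-1]]'
```

```text
t: 7.3
tool_pos: [0.3889, -0.2824, 0.0554]
ee_rot: [0.0, 0.44, 0.898, -0.0]
ft_force: [-0.6, -0.6, 2.4]
width: 0.0322
t: 7.5
tool_pos: [0.389, -0.2825, 0.0553]
ee_rot: [0.001, 0.44, 0.898, -0.0]
ft_force: [-0.9, 2.1, 11.8]
width: 0.0323
```

```bash
python3 -m jog '[[[0,0,0],[0,0,0],0],[[0,0,0],[0,0,0],0.5],[[0,0,0],[0,0,0],1],[[0,0,0],[0,0,0],1],[[0,0,0],[0,0,0],1]]'
python3 -m jog '[[[0,0,-0.6],[0,0,0],1],[[0,0,-1],[0,0,0],1],[[0,0,-1],[0,0,0],1],[[0,0,-1],[0,0,0],1],[[0,0,-0.6],[0,0,0],1]]'
python3 -c "
from h import *
go(627,-159,100,78.4); c=eyes.camera('wrist'); cv2.imwrite('pics/w4.png',c['pixels'][:,:,::-1]); print(proj(c,[.3886,-.282,.096]))"
```

```text
t: 8.0
tool_pos: [0.3887, -0.2822, 0.0542]
ee_rot: [-0.0, 0.44, 0.898, 0.0]
ft_force: [-0.3, 0.1, 0.4]
width: 0.0854
t: 8.5
tool_pos: [0.389, -0.2825, 0.1611]
ee_rot: [0.001, 0.44, 0.898, -0.0]
ft_force: [-0.1, -0.1, -0.9]
width: 0.085
yaw 127.8->78.4 turn 6.17u, j6 end 87, shift u [6.75 8.33 2.44] dxyz [238.  123.5 -61.1]  t=8.5
yaw 127.8->258.4 turn -16.33u, j6 end -93, shift u [-6.75 -8.33  2.44] dxyz [238.  123.5 -61.1]  t=8.5
[[315.19959079 261.05192911]]
```

View pics/w4.png

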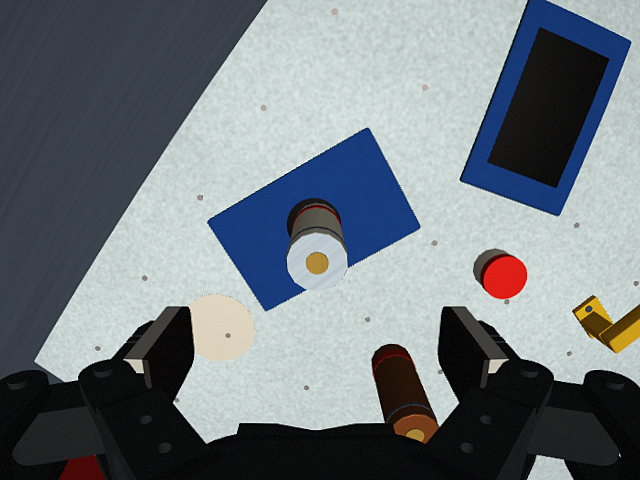

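The beacon stands upright on its pad, top at (317,261). Next is the handle.

```bash
python3 -m jog '[[[0,0,0],[0,0,0.9],1],[[0,0,0],[0,0,0.9],1],[[0,0,0],[0,0,0.9],1],[[0,0,0],[0,0,0.9],1],[[0,0,0],[0,0,0.9],1]]'
python3 -m jog '[[[0,0,0],[0,0,0.9],1],[[0,0,0],[0,0,0.77],1]]'
python3 -m jog '[[[0.75,0.926,0],[0,0,0],1],[[0.75,0.926,0],[0,0,0],1],[[0.75,0.926,0],[0,0,0],1],[[0.75,0.926,0],[0,0,0],1],[[0.75,0.926,0],[0,0,0],1]]'
python3 -m jog '[[[0.75,0.926,0.5],[0,0,0],1],[[0.75,0.926,0.5],[0,0,0],1],[[0.75,0.926,0.5],[0,0,0],1],[[0.75,0.926,0.5],[0,0,0],1],[[0,0,0.2],[0,0,0],1]]'
python3 -m jog '[[[0,0,0],[0,0,0],1]]'
python3 - <<'E'
from h import *
go(627,-159,17,78.4); c=eyes.camera('wrist'); im=c['pixels']; cv2.imwrite('pics/w5.png',im[:,:,::-1])
H=cv2.cvtColor(im,cv2.COLOR_RGB2HSV); h,s,v=[H[...,i].astype(int) for i in range(3)]
for k in blobs((h>18)&(h<32)&(s>130)&(v>150),300): print(k.reshape(-1,2).mean(0),cv2.contourArea(k),rect(c,k,.044))
E
```

```text
t: 9.05
tool_pos: [0.3885, -0.282, 0.1586]
ee_rot: [-0.0, 0.698, 0.716, 0.0]
ft_force: [-0.1, 0.7, 0.3]
width: 0.0851
t: 9.25
tool_pos: [0.3885, -0.282, 0.1586]
ee_rot: [-0.0, 0.777, 0.63, -0.0]
ft_force: [0.6, -0.6, 0.1]
width: 0.0855
t: 9.75
tool_pos: [0.5218, -0.2128, 0.1585]
ee_rot: [-0.0, 0.775, 0.632, -0.0]
ft_force: [-0.1, -0.9, -0.2]
width: 0.0855
t: 10.25
tool_pos: [0.6284, -0.1568, 0.1014]
ee_rot: [-0.001, 0.774, 0.633, -0.0]
ft_force: [-0.2, -0.2, 0.7]
width: 0.0856
t: 10.35
tool_pos: [0.6261, -0.1581, 0.1022]
ee_rot: [-0.001, 0.775, 0.632, -0.001]
ft_force: [0.1, -0.4, -0.6]
width: 0.0854
yaw 78.5->78.4 turn 0.01u, j6 end 87, shift u [-0.03  0.04  3.41] dxyz [  0.9  -0.9 -85.2]  t=10.3
yaw 78.5->258.4 turn -22.49u, j6 end -93, shift u [ 0.03 -0.04  3.41] dxyz [  0.9  -0.9 -85.2]  t=10.3
[300.01219512 317.        ] 348.0 [ 612.2 -183.9   17.3    6.3   78.1]
[319.86577181 262.32662192] 4930.5 [ 627.6 -160.3  107.2   13.    78.4]
[341.43478261 174.88695652] 329.5 [ 646.2 -115.5   17.8    7.1   79.5]
[299.09848485 175.11363636] 360.0 [ 627.6 -111.8   17.7    7.6   77.8]
```

View pics/w5.png

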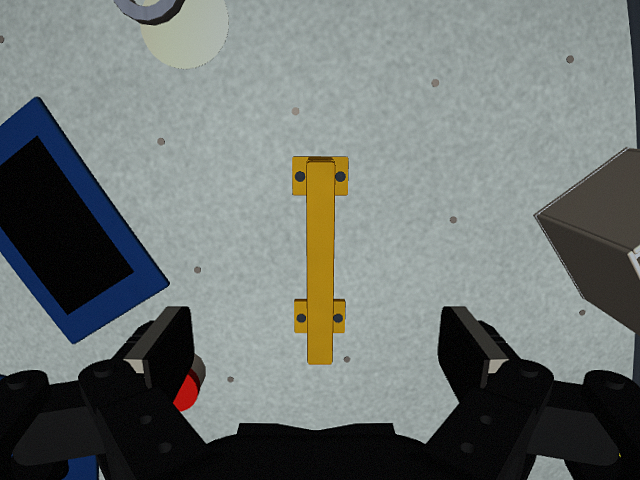

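The bar runs (320,160) to (320,363), centred between the jaws, at world (627.6,-160.3) and 78.4°, as measured from above.

```bash
python3 -m jog '[[[-0.07,0.08,0.8],[0,0,0],1],[[0,0,0.8],[0,0,0],1],[[0,0,0.8],[0,0,0],1],[[0,0,0.7],[0,0,0],1],[[0,0,0.3],[0,0,0],1]]'
python3 -m jog '[[[0,0,0],[0,0,0],-1],[[0,0,0],[0,0,0],-1],[[0,0,0],[0,0,0],-1],[[0,0,0],[0,0,0],-1],[[0,0,0],[0,0,0],-1]]' 40
python3 -m jog '[[[0,0,0],[0,0,0],-1],[[0,0,0],[0,0,0],-1],[[0,0,0],[0,0,0],-1],[[0,0,0],[0,0,0],-1]]'
python3 -m jog '[[[0,0,-0.4],[0,0,0],-1],[[0,0,-0.8],[0,0,0],-1],[[0,0,-0.9],[0,0,0],-1],[[0,0,-0.9],[0,0,0],-1],[[0,0,-0.6],[0,0,0],-1]]'
python3 -c "
from h import *
go(479.5,111.4,25,98)"
```

```text
t: 10.9
tool_pos: [0.627, -0.1615, 0.0185]
ee_rot: [-0.001, 0.775, 0.632, -0.0]
ft_force: [-0.9, -0.4, -0.2]
width: 0.0854
t: 11.4
tool_pos: [0.6286, -0.161, 0.0199]
ee_rot: [0.0, 0.775, 0.632, 0.0]
ft_force: [-0.0, 1.2, 0.3]
width: 0.0129
t: 11.8
tool_pos: [0.6286, -0.1609, 0.0198]
ee_rot: [0.0, 0.775, 0.632, 0.0]
ft_force: [-1.4, 0.1, 5.6]
width: 0.0129
t: 12.3
tool_pos: [0.6286, -0.161, 0.1113]
ee_rot: [0.001, 0.775, 0.632, 0.0]
ft_force: [0.4, 0.2, -1.8]
width: 0.0131
yaw 78.4->98.0 turn -2.45u, j6 end 95, shift u [11.62 -4.39  3.45] dxyz [-149.1  272.4  -86.3]  t=12.3
yaw 78.4->278.0 turn 20.05u, j6 end -85, shift u [-11.62   4.39   3.45] dxyz [-149.1  272.4  -86.3]  t=12.3
```

```bash
python3 -m jog '[[[0,0,0],[0,0,-0.5],-1],[[0,0,0],[0,0,-0.8],-1],[[0,0,0],[0,0,-0.7],-1],[[0,0,0],[0,0,-0.45],-1]]'
python3 -m jog '[[[0.5,-0.19,0],[0,0,0],-1],[[0.8,-0.3,0],[0,0,0],-1],[[0.9,-0.34,0],[0,0,0],-1],[[0.9,-0.34,0],[0,0,0],-1],[[0.9,-0.34,0],[0,0,0],-1]]'
python3 -m jog '[[[0.9,-0.34,0],[0,0,0],-1],[[0.9,-0.34,0],[0,0,0],-1],[[0.9,-0.34,0],[0,0,0],-1],[[0.9,-0.34,0],[0,0,0],-1],[[0.9,-0.34,0],[0,0,0],-1]]'
python3 -m jog '[[[0.9,-0.34,0.2],[0,0,0],-1],[[0.9,-0.34,0.4],[0,0,0],-1],[[0.7,-0.26,0.4],[0,0,0],-1],[[0.4,-0.15,0.4],[0,0,0],-1],[[0.22,-0.09,0.4],[0,0,0],-1]]'
python3 -m jog '[[[0,0,0],[0,0,0],-1]]'
python3 -c "
from h import *
go(479.5,111.4,27,98);c=eyes.camera('wrist'); im=c['pixels']; cv2.imwrite('pics/w6.png',im[:,:,::-1])"
```

```text
t: 12.7
tool_pos: [0.6282, -0.1608, 0.1096]
ee_rot: [-0.0, 0.655, 0.756, -0.0]
ft_force: [-0.3, -0.7, -1.0]
width: 0.0134
t: 13.2
tool_pos: [0.5758, -0.0656, 0.1095]
ee_rot: [-0.0, 0.657, 0.754, -0.0]
ft_force: [-0.6, 0.6, -1.0]
width: 0.0132
t: 13.7
tool_pos: [0.5179, 0.0399, 0.1095]
ee_rot: [-0.0, 0.657, 0.754, 0.0]
ft_force: [0.4, -0.1, -0.7]
width: 0.013
t: 14.2
tool_pos: [0.4785, 0.1124, 0.064]
ee_rot: [0.0, 0.656, 0.755, 0.0]
ft_force: [0.3, -0.3, -0.8]
width: 0.0128
t: 14.3
tool_pos: [0.4782, 0.1119, 0.0631]
ee_rot: [-0.001, 0.656, 0.755, -0.001]
ft_force: [0.1, -0.5, -1.1]
width: 0.013
yaw 98.0->98.0 turn 0.00u, j6 end 95, shift u [-0.03  0.05  1.45] dxyz [  1.3  -0.5 -36.1]  t=14.3
yaw 98.0->278.0 turn -22.50u, j6 end -85, shift u [ 0.03 -0.05  1.45] dxyz [  1.3  -0.5 -36.1]  t=14.3
```

View pics/w6.png

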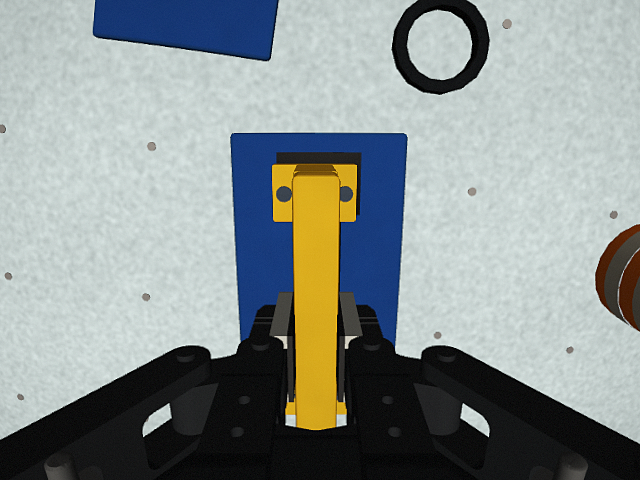

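The handle hangs level, with its foot (273–357 px) over the silhouette block (277–361 px). Lowering.

```bash
python3 -m jog '[[[0,0.05,0.5],[0,0,0],-1],[[0,0,0.5],[0,0,0],-1],[[0,0,0.3],[0,0,0],-1],[[0,0,0.1],[0,0,0],-1],[[0,0,0],[0,0,0],-1]]'
python3 -m jog '[[[0,0,0.04],[0,0,0],-1],[[0,0,0.02],[0,0,0],-1],[[0,0,0],[0,0,0],-1]]'
```

```text
t: 14.85
tool_pos: [0.4807, 0.1114, 0.0293]
ee_rot: [-0.0, 0.656, 0.754, -0.0]
ft_force: [-1.1, 0.5, -1.3]
width: 0.013
t: 15.15
tool_pos: [0.4806, 0.1117, 0.028]
ee_rot: [0.0, 0.656, 0.755, 0.0]
ft_force: [-0.1, 0.3, -0.6]
width: 0.0127
```

```bash
python3 -m jog '[[[0,0,0.04],[0,0,0],-1],[[0,0,0.03],[0,0,0],-1],[[0,0,0],[0,0,0],-1]]'
python3 -m jog '[[[0,0,0.02],[0,0,0],-1],[[0,0,0.0],[0,0,0],-1]]'
```

```text
t: 15.45
tool_pos: [0.4804, 0.1117, 0.026]
ee_rot: [-0.0, 0.656, 0.755, -0.0]
ft_force: [-0.1, 0.0, -0.8]
width: 0.0131
t: 15.65
tool_pos: [0.4804, 0.1117, 0.0258]
ee_rot: [0.0, 0.656, 0.755, 0.0]
ft_force: [-2.0, -0.8, 4.7]
width: 0.013
```

```bash
python3 -m jog '[[[0,0,0],[0,0,0],-0.5],[[0,0,0],[0,0,0],0.2],[[0,0,0],[0,0,0],1],[[0,0,0],[0,0,0],1],[[0,0,0],[0,0,0],1]]'
python3 -m jog '[[[0,0,-0.5],[0,0,0],1],[[0,0,-0.9],[0,0,0],1],[[0,0,-1],[0,0,0],1],[[0,0,-1],[0,0,0],1],[[0,0,-0.6],[0,0,0],1]]'
python3 -c "
from h import *
go(656,133,126,98)"
```

```text
t: 16.15
tool_pos: [0.4805, 0.1117, 0.0255]
ee_rot: [-0.0, 0.656, 0.755, -0.0]
ft_force: [0.3, -0.5, 0.5]
width: 0.0781
t: 16.65
tool_pos: [0.481, 0.1118, 0.1274]
ee_rot: [0.001, 0.656, 0.755, 0.001]
ft_force: [-0.3, 0.3, -0.2]
width: 0.0853
yaw 98.0->98.0 turn -0.00u, j6 end 93, shift u [-0.13  7.05  0.05] dxyz [175.   21.2  -1.4]  t=16.6
yaw 98.0->278.0 turn 22.50u, j6 end -87, shift u [ 0.13 -7.05  0.05] dxyz [175.   21.2  -1.4]  t=16.6
```

```bash
python3 -m jog '[[[0,0.9,0],[0,0,0],1],[[0,0.9,0],[0,0,0],1],[[0,0.9,0],[0,0,0],1],[[0,0.9,0],[0,0,0],1],[[0,0.9,0],[0,0,0],1]]'
python3 -m jog '[[[0,0.9,0],[0,0,0],1],[[-0.06,0.9,0],[0,0,0],1],[[-0.07,0.75,0],[0,0,0],1],[[0,0,0],[0,0,0],1],[[0,0,0],[0,0,0],1]]'
python3 - <<'E'
from h import *
go(656,133,15,98); c=eyes.camera('wrist'); im=c['pixels']; cv2.imwrite('pics/w7.png',im[:,:,::-1]); print(proj(c,[.656,.133,.055]))
print(proj(c,np.c_[.656+.028*np.cos(np.arange(0,6.2,1.57)),.133+.028*np.sin(np.arange(0,6.2,1.57)),[.055]*4]).round())
E
```

```text
t: 17.15
tool_pos: [0.5927, 0.1275, 0.1254]
ee_rot: [-0.0, 0.656, 0.755, -0.0]
ft_force: [0.5, -0.2, 0.5]
width: 0.0851
t: 17.65
tool_pos: [0.6551, 0.1329, 0.1249]
ee_rot: [-0.0, 0.656, 0.755, -0.0]
ft_force: [-0.2, 1.5, 1.1]
width: 0.0853
yaw 98.0->98.0 turn -0.00u, j6 end 93, shift u [-0.    0.04  4.4 ] dxyz [ 9.000e-01  1.000e-01 -1.099e+02]  t=17.6
yaw 98.0->278.0 turn 22.50u, j6 end -87, shift u [ 0.   -0.04  4.4 ] dxyz [ 9.000e-01  1.000e-01 -1.099e+02]  t=17.6
[[317.48594889 259.80879831]]
[[369. 267.]
 [325. 209.]
 [265. 253.]
 [310. 308.]]
```

View pics/w7.png

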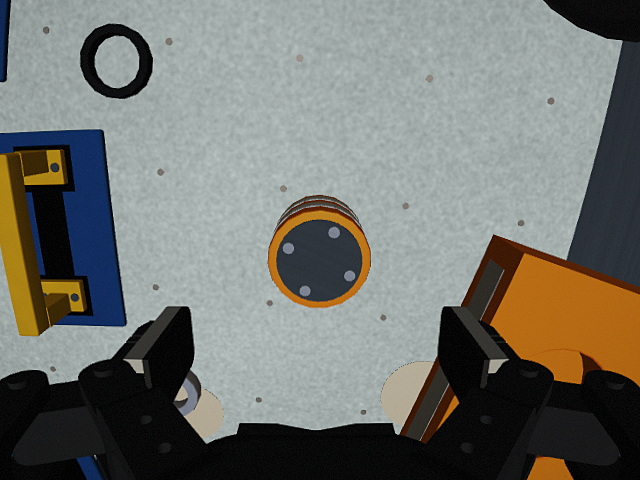

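The drum's top is at (319,256) against a prediction of (317,260), about 2 mm off. The orange block is near the right finger, so I'm checking that clearance.

Run:
```python
from h import *
c=eyes.camera('wrist')
for z in (0,.06): print(z,ray(c,[[490,262],[402,433]],z).round(3).tolist(), ray(c,[[495,237],[430,440]],z).round(3).tolist())
for x,y in ((.713,.129),(.713,.153),(.70,.129)): print(x,y,proj(c,[[x,y,.02]]).round())
```

```text
0 [[0.776, 0.13, 0.0], [0.744, -0.016, 0.0]] [[0.775, 0.148, 0.0], [0.768, -0.02, 0.0]]
0.06 [[0.746, 0.146, 0.06], [0.722, 0.033, 0.06]] [[0.746, 0.16, 0.06], [0.74, 0.029, 0.06]]
0.713 0.129 [[407. 261.]]
0.713 0.153 [[415. 224.]]
0.7 0.129 [[387. 258.]]
```

Clearance is at least 30 mm. Descending.

```bash
python3 -m jog '[[[0.06,0.02,0.9],[0,0,0],1],[[0,0,0.9],[0,0,0],1],[[0,0,0.9],[0,0,0],1],[[0,0,0.9],[0,0,0],1],[[0,0,0.75],[0,0,0],1]]'
python3 -m jog '[[[0,0,0],[0,0,0],-1],[[0,0,0],[0,0,0],-1],[[0,0,0],[0,0,0],-1],[[0,0,0],[0,0,0],-1],[[0,0,0],[0,0,0],-1]]' 60
python3 -m jog '[[[0,0,0],[0,0,0],-1],[[0,0,0],[0,0,0],-1]]'
python3 -m jog '[[[0,0,-0.4],[0,0,0],-1],[[0,0,-0.8],[0,0,0],-1],[[0,0,-0.9],[0,0,0],-1],[[0,0,-0.9],[0,0,0],-1],[[0,0,-0.6],[0,0,0],-1]]'
python3 -c "
from h import *
go(403,276,23,98)"
```

```text
t: 18.25
tool_pos: [0.6547, 0.1346, 0.0161]
ee_rot: [-0.0, 0.656, 0.755, -0.0]
ft_force: [0.6, -0.1, 0.3]
width: 0.0854
t: 18.75
tool_pos: [0.6563, 0.1347, 0.0183]
ee_rot: [0.001, 0.656, 0.755, 0.001]
ft_force: [-1.3, 0.3, 7.1]
width: 0.055
t: 18.95
tool_pos: [0.6563, 0.1346, 0.0183]
ee_rot: [0.001, 0.656, 0.755, 0.001]
ft_force: [-1.5, 0.4, 7.2]
width: 0.0548
t: 19.45
tool_pos: [0.656, 0.1346, 0.1089]
ee_rot: [0.0, 0.656, 0.755, 0.0]
ft_force: [0.3, -0.1, -4.0]
width: 0.0546
yaw 98.0->98.0 turn -0.00u, j6 end 116, shift u [ 7.01 -9.23  3.44] dxyz [-253.   141.4  -85.9]  t=19.4
yaw 98.0->278.0 turn 22.50u, j6 end -64, shift u [-7.01  9.23  3.44] dxyz [-253.   141.4  -85.9]  t=19.4
```

```bash
python3 -m jog '[[[0.38,-0.5,0],[0,0,0],-1],[[0.61,-0.8,0],[0,0,0],-1],[[0.684,-0.9,0],[0,0,0],-1],[[0.684,-0.9,0],[0,0,0],-1],[[0.684,-0.9,0],[0,0,0],-1]]'
python3 -m jog '[[[0.684,-0.9,0],[0,0,0],-1],[[0.684,-0.9,0],[0,0,0],-1],[[0.684,-0.9,0],[0,0,0],-1],[[0.684,-0.9,0],[0,0,0],-1],[[0.53,-0.7,0.2],[0,0,0],-1]]'
python3 -m jog '[[[0.38,-0.5,0.4],[0,0,0],-1],[[0.23,-0.3,0.5],[0,0,0],-1],[[0.1,-0.13,0.5],[0,0,0],-1],[[0,0,0.4],[0,0,0],-1],[[0,0,0],[0,0,0],-1]]'
python3 - <<'E'
from h import *
go(403,276,25.5,98); c=eyes.camera('wrist'); im=c['pixels']; cv2.imwrite('pics/w8.png',im[:,:,::-1])
E
```

```text
t: 19.95
tool_pos: [0.5449, 0.1963, 0.1071]
ee_rot: [-0.0, 0.656, 0.755, -0.0]
ft_force: [0.1, -0.1, -3.4]
width: 0.0546
t: 20.45
tool_pos: [0.427, 0.2625, 0.1027]
ee_rot: [0.0, 0.656, 0.755, 0.0]
ft_force: [-0.2, 0.5, -3.4]
width: 0.0549
t: 20.95
tool_pos: [0.4023, 0.2759, 0.056]
ee_rot: [-0.0, 0.656, 0.755, -0.001]
ft_force: [0.3, -0.8, -2.7]
width: 0.0543
yaw 98.0->98.0 turn 0.00u, j6 end 116, shift u [0.   0.03 1.22] dxyz [  0.7   0.1 -30.5]  t=20.9
yaw 98.0->278.0 turn -22.50u, j6 end -64, shift u [-0.   -0.03  1.22] dxyz [  0.7   0.1 -30.5]  t=20.9
```

View pics/w8.png

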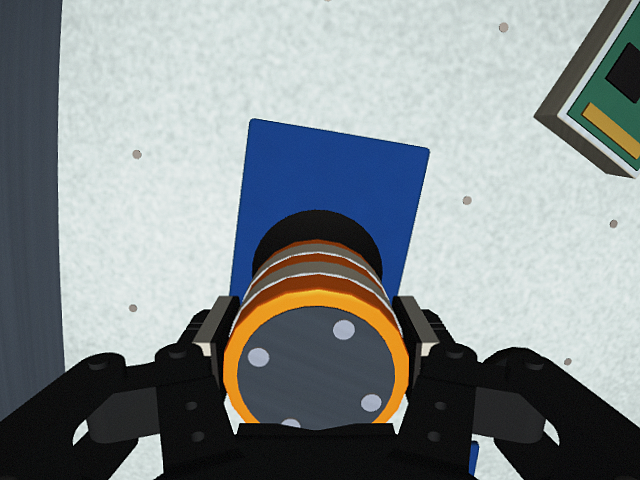

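The drum is held upright above the disc, centred laterally (disc 252–382 px, drum about 317). Lowering until contact.

```bash
python3 -m jog '[[[0,0.02,0.4],[0,0,0],-1],[[0,0,0.4],[0,0,0],-1],[[0,0,0.3],[0,0,0],-1],[[0,0,0.07],[0,0,0],-1],[[0,0,0],[0,0,0],-1]]'
python3 -m jog '[[[0,0,0.04],[0,0,0],-1],[[0,0,0.02],[0,0,0],-1],[[0,0,0],[0,0,0],-1]]'
```

```text
t: 21.5
tool_pos: [0.4031, 0.2761, 0.0271]
ee_rot: [-0.0, 0.656, 0.755, -0.0]
ft_force: [-0.6, 0.4, -4.3]
width: 0.0546
t: 21.8
tool_pos: [0.4034, 0.2763, 0.0262]
ee_rot: [0.0, 0.656, 0.755, 0.0]
ft_force: [-0.3, -0.0, -3.9]
width: 0.0544
```

```bash
python3 -m jog '[[[0,0,0.04],[0,0,0],-1],[[0,0,0.03],[0,0,0],-1],[[0,0,0],[0,0,0],-1]]'
python3 -m jog '[[[0,0,0.02],[0,0,0],-1],[[0,0,0.0],[0,0,0],-1]]'
```

```text
t: 22.1
tool_pos: [0.4033, 0.2763, 0.0243]
ee_rot: [-0.0, 0.656, 0.755, 0.0]
ft_force: [-0.1, 0.1, -3.2]
width: 0.0548
t: 22.3
tool_pos: [0.4033, 0.2763, 0.0242]
ee_rot: [0.0, 0.656, 0.755, 0.0]
ft_force: [-3.1, -1.4, 4.0]
width: 0.0547
```

```bash
python3 -m jog '[[[0,0,0],[0,0,0],0.5],[[0,0,0],[0,0,0],1],[[0,0,0],[0,0,0],1],[[0,0,0],[0,0,0],1],[[0,0,0],[0,0,0],1]]'
python3 -m jog '[[[0,0,-0.5],[0,0,0],1],[[0,0,-0.9],[0,0,0],1],[[0,0,-1],[0,0,0],1],[[0,0,-1],[0,0,0],1],[[0,0,-0.6],[0,0,0],1]]'
python3 -c "
from h import *
go(533,395,110,66)"
```

```text
t: 22.8
tool_pos: [0.4034, 0.2763, 0.0238]
ee_rot: [0.0, 0.656, 0.755, 0.0]
ft_force: [-0.2, 0.1, -0.7]
width: 0.0854
t: 23.3
tool_pos: [0.4038, 0.2765, 0.1256]
ee_rot: [0.0, 0.656, 0.755, 0.001]
ft_force: [0.8, 0.4, -0.5]
width: 0.0854
yaw 98.0->66.0 turn 4.00u, j6 end 151, shift u [6.43 2.79 0.62] dxyz [129.2 118.5 -15.6]  t=23.3
yaw 98.0->246.0 turn -18.50u, j6 end -29, shift u [-6.43 -2.79  0.62] dxyz [129.2 118.5 -15.6]  t=23.3
```

```bash
python3 -m jog '[[[0,0,0],[0,0,0.8],1],[[0,0,0],[0,0,0.8],1],[[0,0,0],[0,0,0.8],1],[[0,0,0],[0,0,0.8],1],[[0,0,0],[0,0,0.8],1]]'
python3 -m jog '[[[0.8,0.35,0],[0,0,0],1],[[0.8,0.35,0],[0,0,0],1],[[0.8,0.35,0],[0,0,0],1],[[0.8,0.35,0],[0,0,0],1],[[0.8,0.35,0],[0,0,0],1]]'
python3 -m jog '[[[0.8,0.35,0.2],[0,0,0],1],[[0.8,0.35,0.2],[0,0,0],1],[[0.8,0.35,0.2],[0,0,0],1],[[0,0,0],[0,0,0],1],[[0,0,0],[0,0,0],1]]'
python3 - <<'E'
from h import *
c=eyes.camera('wrist'); im=c['pixels']; cv2.imwrite('pics/w9.png',im[:,:,::-1])
H=cv2.cvtColor(im,cv2.COLOR_RGB2HSV); h,s,v=[H[...,i].astype(int) for i in range(3)]
for k in blobs((h>40)&(h<90)&(s>80),300): print(k.reshape(-1,2).mean(0),cv2.contourArea(k),rect(c,k,.025))
w=cv2.resize(im,(640,480)); go(533,395,4,66)
E
```

```text
t: 23.8
tool_pos: [0.4033, 0.2762, 0.1238]
ee_rot: [0.0, 0.84, 0.543, -0.0]
ft_force: [-0.1, 0.8, -0.4]
width: 0.0853
t: 24.3
tool_pos: [0.4846, 0.3504, 0.1237]
ee_rot: [-0.0, 0.839, 0.545, -0.0]
ft_force: [-0.0, -0.8, -1.0]
width: 0.0852
t: 24.8
tool_pos: [0.5321, 0.3938, 0.1081]
ee_rot: [-0.0, 0.839, 0.545, -0.001]
ft_force: [-0.5, 0.3, 0.3]
width: 0.0856
[317.18894009 243.53456221] 10767.0 [533.6 396.   82.7  43.5  66.4]
yaw 66.0->66.0 turn 0.00u, j6 end 151, shift u [0.07 0.02 4.18] dxyz [   1.1    1.4 -104.5]  t=24.9
yaw 66.0->246.0 turn -22.50u, j6 end -29, shift u [-0.07 -0.02  4.18] dxyz [   1.1    1.4 -104.5]  t=24.9
```

View pics/w9.png

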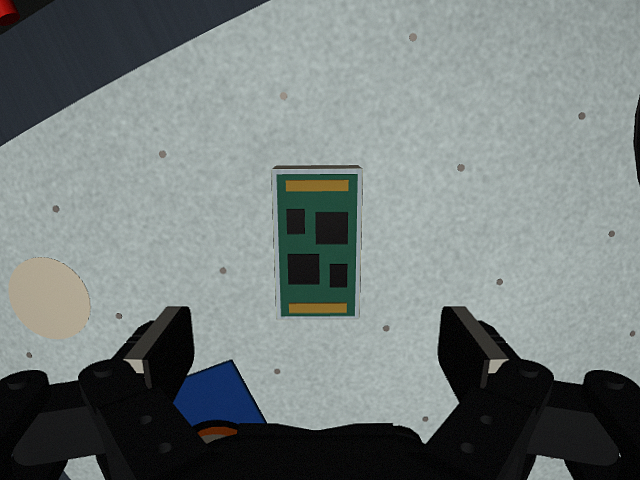

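The green board spans (272–362, 166–320) px, centred in its tray, at world (533.6,396.0) and 66.4°. Grasping.

```bash
python3 -m jog '[[[0.1,0.02,0.9],[0,0,0],1],[[0,0,0.9],[0,0,0],1],[[0,0,0.9],[0,0,0],1],[[0,0,0.8],[0,0,0],1],[[0,0,0.5],[0,0,0],1]]'
python3 -m jog '[[[0,0,0.12],[0,0,0],1],[[0,0,0],[0,0,0],-1],[[0,0,0],[0,0,0],-1],[[0,0,0],[0,0,0],-1],[[0,0,0],[0,0,0],-1]]' 40
python3 -m jog '[[[0,0,0],[0,0,0],-1],[[0,0,0],[0,0,0],-1],[[0,0,0],[0,0,0],-1],[[0,0,0],[0,0,0],-1]]'
python3 -m jog '[[[0,0,-0.4],[0,0,0],-1],[[0,0,-0.8],[0,0,0],-1],[[0,0,-1],[0,0,0],-1],[[0,0,-1],[0,0,0],-1],[[0,0,-0.8],[0,0,0],-1]]'
python3 -c "
from h import *
go(468.8,-113.7,13,109.9)"
```

```text
t: 25.35
tool_pos: [0.5329, 0.3953, 0.0079]
ee_rot: [-0.0, 0.839, 0.545, -0.001]
ft_force: [-0.2, 0.2, 0.1]
width: 0.0856
t: 25.85
tool_pos: [0.5344, 0.3964, 0.0072]
ee_rot: [0.0, 0.839, 0.545, 0.001]
ft_force: [-0.7, -0.4, 5.8]
width: 0.0489
t: 26.25
tool_pos: [0.5344, 0.3964, 0.0072]
ee_rot: [0.0, 0.839, 0.545, 0.001]
ft_force: [-0.8, -1.5, 5.6]
width: 0.0487
t: 26.75
tool_pos: [0.534, 0.3961, 0.1081]
ee_rot: [0.0, 0.839, 0.545, 0.001]
ft_force: [0.5, 1.2, -1.4]
width: 0.049
yaw 66.0->109.9 turn -5.49u, j6 end 56, shift u [-18.29  -9.39   3.8 ] dxyz [ -65.2 -509.8  -95.1]  t=26.8
yaw 66.0->289.9 turn 17.01u, j6 end -124, shift u [18.29  9.39  3.8 ] dxyz [ -65.2 -509.8  -95.1]  t=26.8
```

```bash
python3 -m jog '[[[0,0,0],[0,0,-0.5],-1],[[0,0,0],[0,0,-0.8],-1],[[0,0,0],[0,0,-0.9],-1],[[0,0,0],[0,0,-0.9],-1],[[0,0,0],[0,0,-0.9],-1]]'
python3 -m jog '[[[0,0,0],[0,0,-0.9],-1],[[0,0,0],[0,0,-0.59],-1]]'
python3 -m jog '[[[-0.4,-0.205,0],[0,0,0],-1],[[-0.7,-0.36,0],[0,0,0],-1],[[-0.9,-0.462,0],[0,0,0],-1],[[-0.9,-0.462,0],[0,0,0],-1],[[-0.9,-0.462,0],[0,0,0],-1]]'
python3 -m jog '[[[-0.95,-0.488,0],[0,0,0],-1],[[-0.95,-0.488,0],[0,0,0],-1],[[-0.95,-0.488,0],[0,0,0],-1],[[-0.95,-0.488,0],[0,0,0],-1],[[-0.95,-0.488,0],[0,0,0],-1]]'
python3 -m jog '[[[-0.95,-0.488,0],[0,0,0],-1],[[-0.95,-0.488,0],[0,0,0],-1],[[-0.95,-0.488,0],[0,0,0],-1],[[-0.95,-0.488,0],[0,0,0],-1],[[-0.95,-0.488,0],[0,0,0],-1]]'
python3 -m jog '[[[-0.95,-0.488,0],[0,0,0],-1],[[-0.95,-0.488,0],[0,0,0],-1],[[-0.95,-0.488,0],[0,0,0],-1],[[-0.8,-0.41,0],[0,0,0],-1],[[-0.6,-0.31,0.3],[0,0,0],-1]]'
python3 -m jog '[[[-0.4,-0.205,0.5],[0,0,0],-1],[[-0.24,-0.12,0.6],[0,0,0],-1],[[-0.1,-0.05,0.6],[0,0,0],-1],[[0,0,0.3],[0,0,0],-1],[[0,0,0],[0,0,0],-1]]'
python3 -c "
from h import *
go(468.8,-113.7,14,109.9);c=eyes.camera('wrist'); im=c['pixels']; cv2.imwrite('pics/w10.png',im[:,:,::-1])"
```

```text
t: 27.25
tool_pos: [0.5338, 0.396, 0.1065]
ee_rot: [0.0, 0.654, 0.756, 0.0]
ft_force: [-0.2, 0.5, -0.7]
width: 0.0488
t: 27.45
tool_pos: [0.5338, 0.396, 0.1065]
ee_rot: [0.0, 0.572, 0.82, 0.0]
ft_force: [-0.8, 0.0, -0.6]
width: 0.0492
t: 27.95
tool_pos: [0.5199, 0.2885, 0.1062]
ee_rot: [0.0, 0.575, 0.818, 0.0]
ft_force: [1.1, -0.2, -0.9]
width: 0.0491
t: 28.45
tool_pos: [0.5028, 0.1561, 0.1063]
ee_rot: [0.0, 0.575, 0.818, 0.0]
ft_force: [0.9, 0.6, -2.2]
width: 0.0489
t: 28.95
tool_pos: [0.4858, 0.0238, 0.1063]
ee_rot: [0.0, 0.575, 0.818, 0.0]
ft_force: [1.0, -0.4, -1.4]
width: 0.0489
t: 29.45
tool_pos: [0.4711, -0.0951, 0.0994]
ee_rot: [0.001, 0.576, 0.818, 0.0]
ft_force: [1.3, 1.3, -0.9]
width: 0.0491
t: 29.95
tool_pos: [0.468, -0.1137, 0.0478]
ee_rot: [-0.001, 0.575, 0.818, -0.0]
ft_force: [0.5, 0.2, -0.2]
width: 0.0488
yaw 109.8->109.9 turn -0.01u, j6 end 56, shift u [-0.01  0.03  1.35] dxyz [  0.8   0.  -33.8]  t=29.9
yaw 109.8->289.9 turn 22.49u, j6 end -124, shift u [ 0.01 -0.03  1.35] dxyz [  0.8   0.  -33.8]  t=29.9
```

View pics/w10.png

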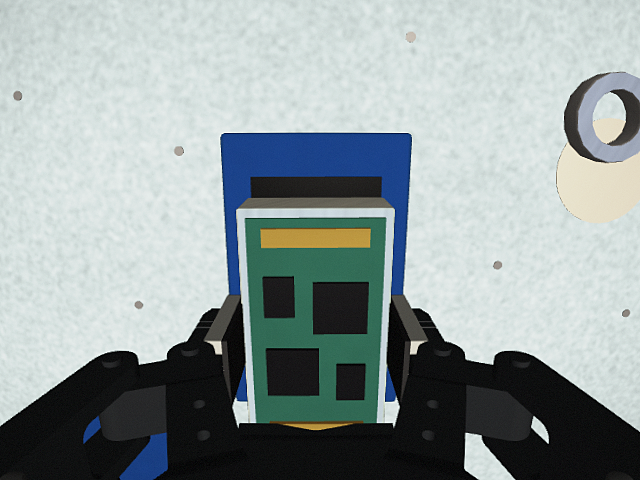

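The board hangs level and parallel to its silhouette (centres about 317 px). Lowering.

```bash
python3 -m jog '[[[0,0.02,0.45],[0,0,0],-1],[[0,0,0.45],[0,0,0],-1],[[0,0,0.25],[0,0,0],-1],[[0,0,0.15],[0,0,0],-1],[[0,0,0],[0,0,0],-1]]'
python3 -m jog '[[[0,0,0.04],[0,0,0],-1],[[0,0,0.04],[0,0,0],-1],[[0,0,0],[0,0,0],-1]]'
```

```text
t: 30.5
tool_pos: [0.469, -0.1135, 0.0151]
ee_rot: [-0.001, 0.574, 0.819, -0.0]
ft_force: [-0.1, -0.8, -1.8]
width: 0.0492
t: 30.8
tool_pos: [0.4694, -0.1137, 0.0139]
ee_rot: [0.0, 0.574, 0.819, 0.0]
ft_force: [0.9, -0.2, -1.5]
width: 0.0491
```

```bash
python3 -m jog '[[[0,0,0.03],[0,0,0],-1],[[0,0,0],[0,0,0],-1]]'
python3 -m jog '[[[0,0,0.02],[0,0,0],-1],[[0,0,0.0],[0,0,0],-1]]'
```

```text
t: 31.0
tool_pos: [0.4695, -0.1138, 0.0132]
ee_rot: [0.0, 0.574, 0.819, 0.0]
ft_force: [-0.3, -0.4, -0.8]
width: 0.049
t: 31.2
tool_pos: [0.4695, -0.1138, 0.0131]
ee_rot: [0.0, 0.574, 0.819, 0.0]
ft_force: [-2.5, -0.2, 7.5]
width: 0.049
```

```bash
python3 -m jog '[[[0,0,0],[0,0,0],0.5],[[0,0,0],[0,0,0],1],[[0,0,0],[0,0,0],1],[[0,0,0],[0,0,0],1],[[0,0,0],[0,0,0],1]]'
python3 -m jog '[[[0,0,-0.5],[0,0,0],1],[[0,0,-0.9],[0,0,0],1],[[0,0,-1],[0,0,0],1],[[0,0,-1],[0,0,0],1],[[0,0,-1],[0,0,0],1]]'
python3 -m jog '[[[0,0,-1],[0,0,0],1],[[0,0,-1],[0,0,0],1],[[0,0,-0.8],[0,0,0],1],[[0,0,-0.4],[0,0,0],1]]'
python3 - <<'E'
from h import *
c=eyes.camera("top"); im=c["pixels"]; sc=eyes.camera("scene")["pixels"]
a=cv2.resize(im[150:340,140:480,::-1],(800,447),interpolation=cv2.INTER_CUBIC); cv2.imwrite("pics/fin1.png",a)
b=cv2.resize(sc[190:300,180:480,::-1],(800,293),interpolation=cv2.INTER_CUBIC); cv2.imwrite("pics/fin2.png",b)
H=cv2.cvtColor(im,cv2.COLOR_RGB2HSV); h,s,v=[H[...,i].astype(int) for i in range(3)]
w=np.zeros(h.shape,bool); w[220:330,140:470]=1
for n,m,z in (("board",(h>40)&(h<90)&(s>80),.031),("handle",(h>20)&(h<32)&(s>130)&(v>110),.05),("orange",(h>8)&(h<19)&(s>130)&(v>110),.061)):
  for k in blobs(m&w,25): print(n,cv2.contourArea(k),rect(c,k,z))
E
```

```text
t: 31.7
tool_pos: [0.4693, -0.1137, 0.0125]
ee_rot: [-0.0, 0.574, 0.819, -0.0]
ft_force: [0.6, 0.7, -0.2]
width: 0.0853
t: 32.2
tool_pos: [0.4692, -0.1136, 0.1235]
ee_rot: [-0.0, 0.574, 0.819, -0.0]
ft_force: [0.1, 0.3, 0.1]
width: 0.0855
t: 32.6
tool_pos: [0.4698, -0.1139, 0.2042]
ee_rot: [0.001, 0.574, 0.819, 0.0]
ft_force: [-0.9, 0.2, -0.3]
width: 0.0855
handle 228.0 [481.8 111.7 108.9  17.7 -81.8]
```

View pics/fin1.png

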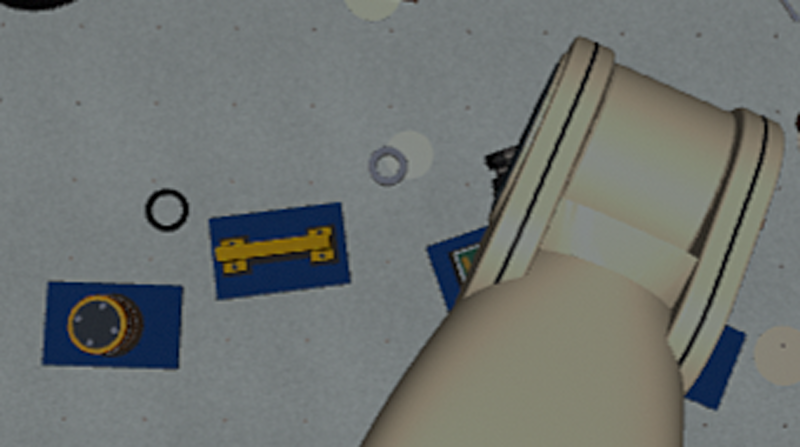

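View pics/fin2.png

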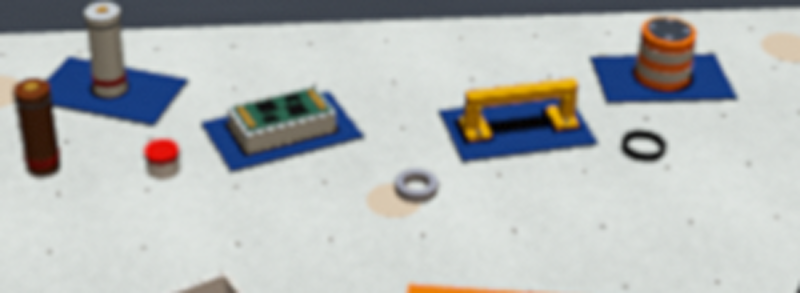

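All four parts stand on their own pads, released, with the arm clear. One last numeric check on the drum, then I hand in.

Run:
```python
from h import *
from cell import order
c=eyes.camera("top"); m=ray(c,((100+.5)/2.353-.5+140,(325+.5)/2.353-.5+150),.061)[0]; print("memory",m, np.hypot(m[0]-.403,m[1]-.276))
if np.hypot(m[0]-.403,m[1]-.276)<.007: print(order.finish_job())
```

```text
memory [0.40305577 0.2714109  0.061     ] 0.00458943862114685
the job is handed in; nothing more can be done
None
```

I set all four parts down on their matching pads by feel (lowering until contact, then letting go) and handed the job in at about 33 s of the 115 s allowed. Nothing was dropped, and the open gripper was about 20 cm above the sheet, clear of everything. The hand-in reports no verdict.

| Part | Last position check (limits: 12 mm, 0.2 rad) | How it was checked |
|---|---|---|
| Memory | about 4.6 mm from the silhouette centre | Top camera, after release |
| Handle | about 2 mm off, lined up within 0.5° | Top camera, after release |
| Board | under 1 mm off, aligned within 0.1° | Gripper position at release only |
| Beacon | under 1 mm off | Gripper position at release; wrist view just after showed its top within 2 px of where it should be |

- **Not measured after release:** the arm hid the board and beacon from the top camera in the final check. The scene camera shows all four parts upright on their own pads.
- **Small disagreement:** the drum's 4.6 mm comes from a position read by eye off an enlarged picture, while the gripper released it within 1 mm of the silhouette centre. Both are inside the limit.

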